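Hold the hidden bolt head while the nut runs up tight

TASK

The pot rail of this draining board is being bolted on, but at the bracket where the electric nut driver is running the bolt just spins round with the nut. Reach down into the gap behind that bracket, grip the hidden bolt head between the fingers and hold it from turning until the driver has run the nut up tight against the rail's flange, and finish still gripping the bolt head, holding it still. Leave the other things on the bench where they are.

Things in the scene. Friction and masses are not known exactly. Their poses are not given: they have to be found in the camera images.
- drainer: stainless draining board, 330 x 660 mm, with an upstand 120 mm high along its far edge. Origin: centre of its underside; x points to the upstand, y along it. Its floor is 6 mm above the bench. Two grey brackets stand on it in a line parallel to the upstand, 300 mm apart (x = +100, y = -150 and +150 mm), joined in front by a low rail (20 mm tube, 61 mm above the bench). Fixed.
- bracket_run: grey bracket, left or right one, with the green electric driver in front of it: upright plate 4 mm thick, 90 wide, 145 high. Origin: bottom of the plate, mid width and thickness, on the drainer's floor; x through the plate into the gap, y along the plate, z up. Fixed. The driver reaches x = -235 mm and z = 134 mm; its clamp screws stand out to y = +56 mm.
- bracket_done: the other, finished bracket: same shape and the same bolt, nut and washers, already tight, no driver. Fixed, nothing to do there.
- gap (a point): middle of the mouth of the gap behind bracket_run, level with the plate's top edge (145 mm above the bracket's origin, 33 mm above the bolt axis). The gap is 60 mm wide between the plate's back (x = +2 mm in the bracket's frame) and the upstand (x = +62 mm), open at the top and both ends. In it: only the washers (36 mm square to x = +7 mm, 28 mm round to +14 mm) and the head (+14 to +24 mm).
- bolt: brass bolt through bracket_run. Origin: centre of its hexagonal head (24 mm across flats, 10 mm thick), in the gap, 19 mm behind and 112 mm above the bracket's origin; axis along the bracket's x. Unheld, it turns about half a turn a second about its axis. It needs no aligning: fingers closing on it from both sides (along the bracket's y) stop it, and its flats settle against them.
- nut (a joint): how far the nut has run along the bolt, in m: 0 loose (start), 0.004 tight against the rail's flange on the bracket's front. It advances only while the bolt head is held, about 0.6 mm a second (6 to 8 s in all), and stays where it is otherwise; once tight it stops while the driver pushes on. The driver's torque on a held bolt is at most 0.2 N m: a grip of 30 N or more holds it well.
- spanner: steel spanner with a round handle, 200 mm long, lying on the draining board. Bystander.
- sponge: yellow and green sponge, 100 x 62 x 31 mm, on the draining board. Bystander.
- soap: yellow soap bottle, 56 mm in diameter, 150 mm high, on the draining board. Bystander.
- basin: turquoise basin, 270 mm across, 120 mm high, on the bench to the left. Bystander.
- scrubber: wooden scrubbing brush, 130 x 55 x 40 mm, on the bench to the right. Bystander.

How it is judged:
On the way:
1. the bolt head is gripped and held still while the nut is still loose (contact force between the fingers and bolt above 4 N and distance between the grasp point and bolt below 0.03 m and angular speed of bolt below 0.2 rad/s and value of joint nut below 0.003 m), for 0.3 s.
At the end, for the whole second after the job is handed in: the nut is tight (joint nut above 3.7 mm of 4 mm) and the fingers still grip the bolt head: more than 4 N on it, the point between the finger pads within 30 mm of the head's centre, and the bolt turning slower than 0.2 rad/s (value of joint nut above 0.0037 m and contact force between the fingers and bolt above 4 N and distance between the grasp point and bolt below 0.03 m and angular speed of bolt below 0.2 rad/s); the arm keeps its last pose, push and grip.
It fails at once if a bystander is shifted by more than 40 mm (distance of any of spanner, sponge, soap, basin, scrubber from where it was at the start of the episode above 0.04 m).
It also fails if it takes over 42 s, if anything falls off the work surface, if the arm or the gripper's body presses on something with over 40 N, if the wrist force passes 120 N, or if a joint passes its speed limit or range.

ROBOT

A 6-joint arm with a two-finger parallel gripper is mounted at the origin on the work surface. World frame = base frame: x ahead of the robot, y to its left, z up, the work surface at z = 0. Lengths are in m, angles in rad, forces in N, time in s.
With the tool pointing down it reaches from about 0.3 to 0.85 m from the base axis. Payload 4.2 kg.
Tool frame: the origin (TCP) lies on the centre line of the jaws, within the pads' length; the fingertips stand bot.tips_ahead ahead of it and the grasp point (between the pads) lies 3 mm ahead of it (bot.tips_ahead is the distance from the TCP to the fingertips, in m); z points along the fingers, y is the line along which they close (so a half turn about z gives the same grasp; the last joint's range is limited). The gripper opens to 91 mm and grips with 3 to 60 N. Pads are 32 mm wide; open, the fingers measure 118 mm over their backs; the gripper's body (76 mm by 178 mm) begins 60 mm behind the grasp point.
Start: joints at [1.285, 0.32, 1.565, -0, 1.257, -0.02], TCP at [0.151, 0.555, 0.236] pointing down, gripper open.
Joint ranges: [-3.11, 3.11], [-0.84, 2.01], [0.21, 2.61], [-1.34, 4.49], [0.05, 2.63], [-2.56, 2.56]. Speed limits (rad/s): [2.57, 2.57, 3.14, 3.14, 3.14, 3.14].

INTERFACE

Orientations are given as a 3x3 rotation matrix whose columns are the frame's x, y, z axes.
In Python, from cell import bot, eyes, order, spotter gives the robot as it stands. The module is installed in compiled form; this text tells all that it offers.
- The arm moves only by the tool carry_out, never from a script. Its argument "motion" is a list of rows, each an object with "travel": the shift along the tool's x, y, z in mm, a list of three; "roll": the turn about the tool's z in degrees; "grip": the opening, from 0 (shut) to 1 (fully open). In form: [{"travel": [tx, ty, tz], "roll": roll, "grip": grip}, ...]. A call has 1 to 10 rows; each row is the pose to reach, as a shift and turn from the pose commanded when the call began, along the tool's axes at that moment; what a row does not reach only later rows make up. A row lasts 1/12 s, in which the tool goes at most 41.7 mm and 7.16 degrees, less where a joint would pass 70% of its speed; a pose out of reach is approached as far as the arm can. A call with a gripper value outside its range is refused whole. The fingers move at their own pace and stop on an object; "grip_force" is the grip in N (left out, the last holds). Time passes only in rows, so rows that repeat a pose let the fingers close. It gives the time, the measured TCP pose, the force, the opening and the grip force at its end, in the units of the state.
- bot.read_state(): the state, without advancing time (a new reading comes with each control period).
- eyes.camera(name): name is "side" or "top" or "wrist"; returns a dict with "color" (420x560x3 uint8, red, green, blue), "z_map" (420x560 float32, m along the optical axis (not along the pixel's ray), 0 where there is no reading), "intrinsics" (3x3 intrinsics, pixels), "R" (3x3) and "t" (3): a world point X has camera coordinates R X + t. Camera axes: x right, y down, z forward; pixel columns grow to the right and rows downward; lengths in m; the calibration is good to about 2 mm. A picture is of the moment at which its call begins.
- order.sign_off(): hands the job in; it is judged then, once.
Trained networks look in the newest picture that a camera, given by its name, has taken for a name from the list of things; names that differ only in an ending like _2 or _b are one class to them, and where a whole thing is asked for, a point or a joint stands for the part that bears it (a point fixed in the world has none). Each returns a list of dicts, best first, with "p" (0 to 1); they miss things now and then, are a little off and sometimes report something else, mostly with a low value. They report only what shows in the picture. A call takes as long as a camera call.
- spotter.find_in(camera, query): "at" ([x, y, z] in m, in the coordinates of the camera as it stood for that picture, good to about 4 mm: the middle of the surface that is visible of it).
- spotter.mark_of(camera, query): "at" ([x, y, z] in m, in the coordinates of the camera as it stood for that picture, good to about 4 mm: a listed point, or the origin of a listed thing).
The state is a dict: "clock": time; "joint_pos": joint angles; "qd": joint speeds; "effort": joint torques, N m; "tool_pos": TCP position; "tcp_rot": TCP orientation; "wrist_force": force on the tool from outside, world axes, zero at the start; "ft_torque": the same for the moment, N m; "finger_gap": finger opening in m; "grasp_force": force on a finger pad.
Only numpy, scipy, OpenCV 4.12 (cv2) and the standard library are available. Lean on these libraries where they do the work, as an engineer would, in place of code of your own. Each camera call takes 0.05 s, during which the arm holds its last target. There are 200 camera calls.

## Working session

There is one attempt and no reset: what is moved stays moved. The work goes in short steps, Python scripts to look and compute and a tool call to move; the robot and the scene stay as the last step left them, time stands still between calls to the robot, and variables do not carry over. Pictures are saved under pics/ and viewed, at most 10 in all, crops included, and the job is handed in when it is done.

Besides the shell and the picture viewer there is one more tool, called after ">>>" as name(argument=value, ...) on one line, values as JSON. carry_out: Moves the arm, as the interface text tells. Its arguments: {"type":"object","properties":{"motion":{"type":"array","items":{"type":"object","properties":{"travel":{"type":"array","items":{"type":"number"}},"roll":{"type":"number"},"grip":{"type":"number"}}}},"grip_force":{"type":"number"}},"required":["motion"]}

```bash
mkdir -p pics
cat > h.py <<'E'
import numpy as np, cv2
from cell import bot, eyes, order, spotter
def look(n,fn=None):
    c=eyes.camera(n)
    if fn: cv2.imwrite('pics/'+fn,c['color'][:,:,::-1])
    return c
def w(c,p): return c['R'].T@(np.array(p)-c['t'])
def nets(n,c,qs,f='mark_of'):
    for q in qs:
        for d in getattr(spotter,f)(n,q)[:2]: print(n,f,q,round(d['p'],2),w(c,d['at']).round(4))
E
python3 - <<'E'
from h import *
s=bot.read_state(); print(s['clock'],s['tool_pos'],s['tcp_rot'].round(3) if hasattr(s['tcp_rot'],'round') else s['tcp_rot'],bot.tips_ahead)
for n in ['top','side']:
    c=look(n,n+'1.png')
    nets(n,c,['drainer','bracket_run','bracket_done','gap','bolt','soap','spanner','sponge'])
E
```

```text
0.0 [0.15090213 0.55437765 0.23512927] [[-0.965  0.263 -0.001]
 [ 0.263  0.965 -0.002]
 [ 0.    -0.002 -1.   ]] 0.022
top mark_of drainer 0.71 [ 0.4797  0.046  -0.0026]
top mark_of drainer 0.31 [0.6054 0.1768 0.0074]
top mark_of bracket_run 0.78 [ 0.543  -0.1163  0.0033]
top mark_of bracket_done 0.76 [0.6029 0.1735 0.0088]
top mark_of gap 0.62 [ 0.5748 -0.126   0.1514]
top mark_of bolt 0.45 [ 0.5607 -0.1227  0.1188]
top mark_of soap 0.65 [ 0.3491 -0.2036  0.002 ]
top mark_of spanner 0.69 [0.4425 0.0245 0.0072]
top mark_of sponge 0.63 [0.4845 0.306  0.0057]
side mark_of drainer 0.82 [0.4775 0.0484 0.0028]
side mark_of bracket_done 0.85 [0.6039 0.174  0.0116]
side mark_of soap 0.84 [ 0.3554 -0.2047  0.0036]
side mark_of soap 0.42 [ 4.768e-01  6.531e-01 -3.000e-04]
side mark_of spanner 0.54 [0.4429 0.0276 0.0041]
side mark_of sponge 0.93 [0.49   0.307  0.0072]
```

View pics/top1.png

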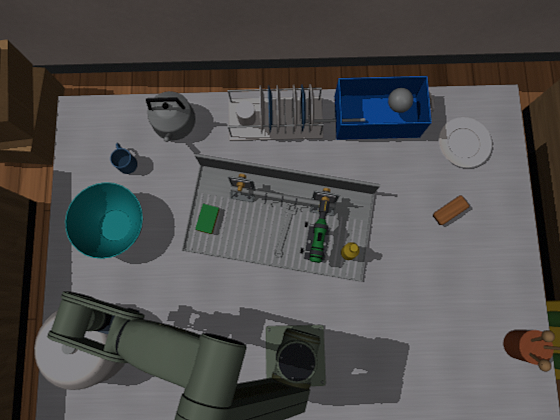

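View pics/side1.png

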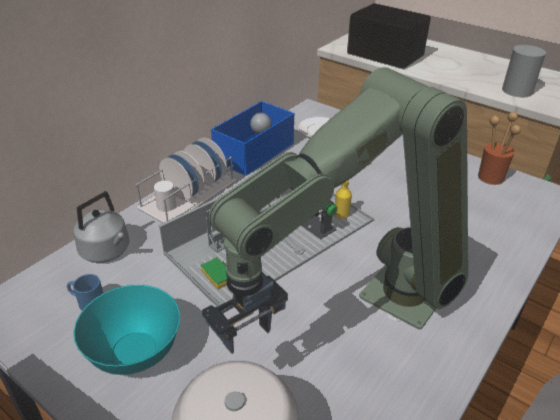

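The top view shows the drainer around (285,220). The driver (green) is on the right bracket at (322,200), and the finished bracket is at (240,185). The network poses agree with this: the spacing comes out at 296 mm and the line is about 11.8° off world y. In the side view the route at the current height is clear.

The 32 mm pads must close on the head only and clear the washers, so I'll aim for bracket x ≈ +33 mm.

>>> carry_out(motion=[{"travel": [-589,-544,0],"roll": 0,"grip": 1},{"travel": [-589,-544,0],"roll": 0,"grip": 1},{"travel": [-589,-544,0],"roll": 0,"grip": 1},{"travel": [-589,-544,0],"roll": 0,"grip": 1},{"travel": [-589,-544,0],"roll": 0,"grip": 1},{"travel": [-589,-544,0],"roll": 0,"grip": 1},{"travel": [-589,-544,0],"roll": 0,"grip": 1},{"travel": [-589,-544,0],"roll": 0,"grip": 1},{"travel": [-589,-544,0],"roll": 0,"grip": 1},{"travel": [-589,-544,0],"roll": 0,"grip": 1}], grip_force=45)

```text
clock: 1.73
tool_pos: [0.3727, 0.1998, 0.2363]
tcp_rot: [[-0.965, 0.262, 0.001], [0.262, 0.965, 0.001], [-0.001, 0.001, -1.0]]
wrist_force: [0.6, 0.5, 0.1]
finger_gap: 0.0912
grasp_force: 0.0
```

>>> carry_out(motion=[{"travel": [-279,-259,0],"roll": -3.4,"grip": 1},{"travel": [-279,-259,0],"roll": -3.4,"grip": 1},{"travel": [-279,-259,0],"roll": -3.4,"grip": 1},{"travel": [-279,-259,0],"roll": -3.4,"grip": 1},{"travel": [-279,-259,0],"roll": -3.4,"grip": 1},{"travel": [-279,-259,0],"roll": -3.4,"grip": 1},{"travel": [-279,-259,0],"roll": -3.4,"grip": 1},{"travel": [-279,-259,0],"roll": -3.4,"grip": 1},{"travel": [-279,-259,0],"roll": -3.4,"grip": 1},{"travel": [-279,-259,0],"roll": -3.4,"grip": 1}])

```text
clock: 2.57
tool_pos: [0.5763, -0.1271, 0.2353]
tcp_rot: [[-0.978, 0.209, 0.003], [0.209, 0.978, -0.003], [-0.003, -0.002, -1.0]]
wrist_force: [1.5, -0.4, 0.6]
finger_gap: 0.0911
grasp_force: 0.0
```

Run:
```python
from h import *
c=look('wrist','w1.png'); s=bot.read_state(); print(s['clock'],s['tool_pos'],np.array(s['tcp_rot']).round(3))
nets('wrist',c,['gap','bolt','bracket_run'])
np.savez('w1.npz',**c)
K=c['intrinsics'];z=c['z_map'];v,u=np.nonzero(z>0);d=z[v,u]
P=((np.stack([(u-K[0,2])/K[0,0]*d,(v-K[1,2])/K[1,1]*d,d],1))-c['t'])@c['R']
a=np.array(s['tool_pos'])
# plate top edge
m=(abs(P[:,2]-.151)<.003)&(np.hypot(*(P[:,:2]-[.543,-.116]).T)<.07)
Q=P[m][:,:2];print('plate',len(Q),Q.mean(0))
if len(Q)>20:
    r=cv2.minAreaRect((Q*1000).astype('float32'));print(r); print(cv2.fitLine((Q*1000).astype('float32'),cv2.DIST_HUBER,0,.01,.01).T)
# upstand top
m=(P[:,2]>.105)&(P[:,2]<.14)&(P[:,0]>.585)&(P[:,0]<.72)
Q=P[m];print('up',len(Q),np.percentile(Q[:,2],[5,50,95]) if len(Q) else '')
if len(Q)>20: print(cv2.fitLine((Q[:,:2]*1000).astype('float32'),cv2.DIST_HUBER,0,.01,.01).T)
```

```text
2.6167 [ 0.57518689 -0.12532399  0.23514884] [[-0.978  0.209  0.001]
 [ 0.209  0.978 -0.001]
 [-0.001 -0.001 -1.   ]]
wrist mark_of bolt 0.81 [ 0.5592 -0.1224  0.1199]
wrist mark_of bracket_run 0.88 [ 0.542  -0.1213  0.0073]
plate 756 [ 0.54423202 -0.11993482]
((544.5908203125, -120.02681732177734), (89.67769622802734, 4.469415664672852), 78.77599334716797)
[[ 1.9160122e-01  9.8147285e-01  5.4417731e+02 -1.1974994e+02]]
up 5545 [0.10714136 0.12402699 0.12643892]
[[ 1.9060521e-01  9.8166680e-01  6.2124188e+02 -5.5979485e+01]]
```

View pics/w1.png

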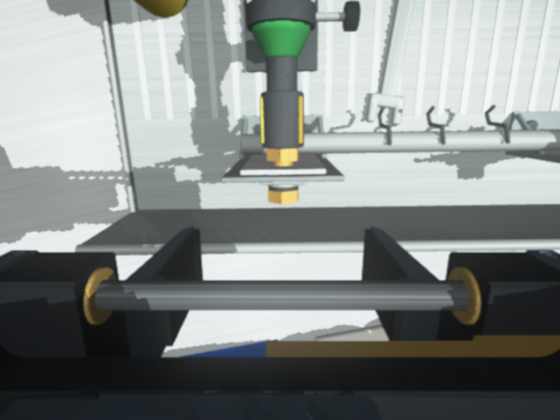

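The wrist view shows the bolt head at (284,195) behind the plate edge (y≈175 px). The fingers are centred on it, over the gap between plate and upstand (edge at row ~210). The depth fit puts the plate's centre at (544.4, -120.0) mm, with the line 11.0° off world y and the upstand 63 mm behind. The target TCP is (0.5773, -0.1264, 0.121).

>>> carry_out(motion=[{"travel": [-2.5,-0.5,0],"roll": -1,"grip": 1},{"travel": [-2.5,-0.5,25],"roll": -1,"grip": 1},{"travel": [-2.5,-0.5,50],"roll": -1,"grip": 1},{"travel": [-2.5,-0.5,50],"roll": -1,"grip": 1},{"travel": [-2.5,-0.5,50],"roll": -1,"grip": 1},{"travel": [-2.5,-0.5,50],"roll": -1,"grip": 1}])

```text
clock: 3.27
tool_pos: [0.5762, -0.1219, 0.1874]
tcp_rot: [[-0.982, 0.186, 0.002], [0.186, 0.982, -0.0], [-0.002, 0.0, -1.0]]
wrist_force: [-0.1, -0.4, 1.1]
finger_gap: 0.0911
grasp_force: 0.0
```

Run:
```python
from h import *
c=look('wrist','w2.png'); s=bot.read_state(); print(s['clock'],s['tool_pos'],np.array(s['tcp_rot']).round(3))
nets('wrist',c,['bolt'])
K=c['intrinsics'];z=c['z_map'];v,u=np.nonzero(z>0);d=z[v,u]
P=((np.stack([(u-K[0,2])/K[0,0]*d,(v-K[1,2])/K[1,1]*d,d],1))-c['t'])@c['R']
m=(abs(P[:,2]-.151)<.003)&(np.hypot(*(P[:,:2]-[.543,-.119]).T)<.06)
Q=P[m][:,:2];print('plate',cv2.minAreaRect((Q*1000).astype('float32')))
T=np.array(s['tcp_rot']); print('target in tool mm',T.T@(np.array([.5773,-.1264,.121])-s['tool_pos'])*1000)
```

```text
3.3167 [ 0.57649582 -0.12215704  0.18781666] [[-0.982  0.187  0.003]
 [ 0.187  0.982 -0.001]
 [-0.003  0.    -1.   ]]
wrist mark_of bolt 0.67 [ 0.5594 -0.1213  0.1217]
plate ((544.5742797851562, -119.6294174194336), (89.22977447509766, 4.626526832580566), 78.80804443359375)
target in tool mm [-1.37176785 -4.01855147 66.82129109]
```

View pics/w2.png

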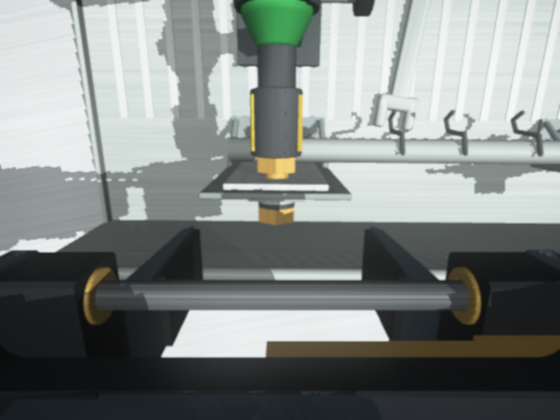

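The wrist view shows the head at (276,212), between the finger lines and slightly left of centre, which matches the 4 mm y correction. The plate fit repeats within 0.5 mm, so I'm descending.

>>> carry_out(motion=[{"travel": [-1.5,-4,5],"roll": 0,"grip": 1},{"travel": [-1.5,-4,20],"roll": 0,"grip": 1},{"travel": [-1.5,-4,35],"roll": 0,"grip": 1},{"travel": [-1.5,-4,50],"roll": 0,"grip": 1},{"travel": [-1.5,-4,62],"roll": 0,"grip": 1},{"travel": [-1.5,-4,67],"roll": 0,"grip": 1},{"travel": [-1.5,-4,67],"roll": 0,"grip": 1},{"travel": [-1.5,-4,67],"roll": 0,"grip": 1}])

```text
clock: 4.03
tool_pos: [0.5768, -0.127, 0.1194]
tcp_rot: [[-0.982, 0.188, 0.001], [0.188, 0.982, -0.0], [-0.001, 0.0, -1.0]]
wrist_force: [0.7, -0.1, -0.4]
finger_gap: 0.0911
grasp_force: 0.0
```

Run:
```python
from h import *
c=look('wrist','w3.png'); s=bot.read_state(); print(s['clock'],s['tool_pos'],s['wrist_force'])
T=np.array(s['tcp_rot']); print('target in tool mm',T.T@(np.array([.5773,-.1262,.121])-s['tool_pos'])*1000)
```

```text
4.0833 [ 0.57702746 -0.12704884  0.11982974] [-0.52282671 -0.34023204  0.98499829]
target in tool mm [-0.11021768  0.88487274 -1.17011707]
```

View pics/w3.png

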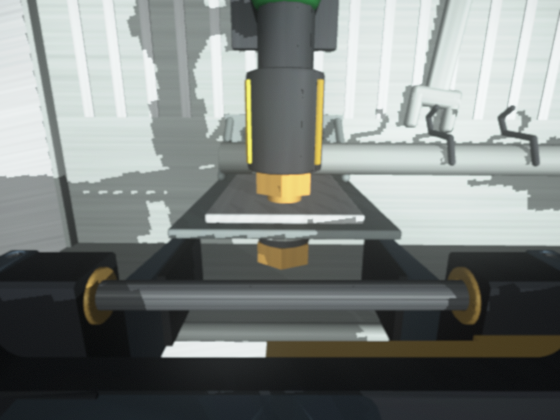

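The head is at (283,253), centred between the fingers (pads at 200 and 365 px), and the pads are behind the plate. Closing now.

>>> carry_out(motion=[{"travel": [0,1,0],"roll": 0,"grip": 0.6},{"travel": [0,1,0],"roll": 0,"grip": 0.3},{"travel": [0,1,0],"roll": 0,"grip": 0},{"travel": [0,1,0],"roll": 0,"grip": 0},{"travel": [0,1,0],"roll": 0,"grip": 0},{"travel": [0,1,0],"roll": 0,"grip": 0},{"travel": [0,1,0],"roll": 0,"grip": 0},{"travel": [0,1,0],"roll": 0,"grip": 0},{"travel": [0,1,0],"roll": 0,"grip": 0},{"travel": [0,1,0],"roll": 0,"grip": 0}], grip_force=45)

```text
clock: 4.92
tool_pos: [0.5765, -0.1258, 0.1189]
tcp_rot: [[-0.982, 0.188, -0.0], [0.188, 0.982, -0.0], [0.0, -0.0, -1.0]]
wrist_force: [-0.2, -2.4, -2.4]
finger_gap: 0.0275
grasp_force: 2.0
```

>>> carry_out(motion=[{"travel": [0,0,0],"roll": 0,"grip": 0},{"travel": [0,0,0],"roll": 0,"grip": 0},{"travel": [0,0,0],"roll": 0,"grip": 0},{"travel": [0,0,0],"roll": 0,"grip": 0},{"travel": [0,0,0],"roll": 0,"grip": 0},{"travel": [0,0,0],"roll": 0,"grip": 0}])

```text
clock: 5.42
tool_pos: [0.5765, -0.126, 0.1188]
tcp_rot: [[-0.982, 0.188, -0.0], [0.188, 0.982, -0.0], [0.0, -0.0, -1.0]]
wrist_force: [0.5, -2.4, -2.5]
finger_gap: 0.0243
grasp_force: 45.0
```

The opening is 24.3 mm, which is the width across flats, at 45 N, so the head is held. Now I'll wait about 9 s for the nut.

>>> carry_out(motion=[{"travel": [0,0,0],"roll": 0,"grip": 0},{"travel": [0,0,0],"roll": 0,"grip": 0},{"travel": [0,0,0],"roll": 0,"grip": 0},{"travel": [0,0,0],"roll": 0,"grip": 0},{"travel": [0,0,0],"roll": 0,"grip": 0},{"travel": [0,0,0],"roll": 0,"grip": 0},{"travel": [0,0,0],"roll": 0,"grip": 0},{"travel": [0,0,0],"roll": 0,"grip": 0},{"travel": [0,0,0],"roll": 0,"grip": 0},{"travel": [0,0,0],"roll": 0,"grip": 0}])

```text
clock: 6.25
tool_pos: [0.5765, -0.126, 0.1188]
tcp_rot: [[-0.982, 0.188, -0.0], [0.188, 0.982, -0.0], [0.0, -0.0, -1.0]]
wrist_force: [0.5, -5.6, -3.7]
finger_gap: 0.0248
grasp_force: 45.0
```

>>> carry_out(motion=[{"travel": [0,0,0],"roll": 0,"grip": 0},{"travel": [0,0,0],"roll": 0,"grip": 0},{"travel": [0,0,0],"roll": 0,"grip": 0},{"travel": [0,0,0],"roll": 0,"grip": 0},{"travel": [0,0,0],"roll": 0,"grip": 0},{"travel": [0,0,0],"roll": 0,"grip": 0},{"travel": [0,0,0],"roll": 0,"grip": 0},{"travel": [0,0,0],"roll": 0,"grip": 0},{"travel": [0,0,0],"roll": 0,"grip": 0},{"travel": [0,0,0],"roll": 0,"grip": 0}])

```text
clock: 7.08
tool_pos: [0.5765, -0.126, 0.1188]
tcp_rot: [[-0.982, 0.188, -0.0], [0.188, 0.982, -0.0], [0.0, -0.0, -1.0]]
wrist_force: [-0.5, -4.7, -3.7]
finger_gap: 0.0247
grasp_force: 45.0
```

>>> carry_out(motion=[{"travel": [0,0,0],"roll": 0,"grip": 0},{"travel": [0,0,0],"roll": 0,"grip": 0},{"travel": [0,0,0],"roll": 0,"grip": 0},{"travel": [0,0,0],"roll": 0,"grip": 0},{"travel": [0,0,0],"roll": 0,"grip": 0},{"travel": [0,0,0],"roll": 0,"grip": 0},{"travel": [0,0,0],"roll": 0,"grip": 0},{"travel": [0,0,0],"roll": 0,"grip": 0},{"travel": [0,0,0],"roll": 0,"grip": 0},{"travel": [0,0,0],"roll": 0,"grip": 0}])

```text
clock: 7.92
tool_pos: [0.5765, -0.126, 0.1188]
tcp_rot: [[-0.982, 0.188, -0.0], [0.188, 0.982, -0.0], [0.0, -0.0, -1.0]]
wrist_force: [0.1, -4.5, -2.1]
finger_gap: 0.0243
grasp_force: 45.0
```

>>> carry_out(motion=[{"travel": [0,0,0],"roll": 0,"grip": 0},{"travel": [0,0,0],"roll": 0,"grip": 0},{"travel": [0,0,0],"roll": 0,"grip": 0},{"travel": [0,0,0],"roll": 0,"grip": 0},{"travel": [0,0,0],"roll": 0,"grip": 0},{"travel": [0,0,0],"roll": 0,"grip": 0},{"travel": [0,0,0],"roll": 0,"grip": 0},{"travel": [0,0,0],"roll": 0,"grip": 0},{"travel": [0,0,0],"roll": 0,"grip": 0},{"travel": [0,0,0],"roll": 0,"grip": 0}])

```text
clock: 8.75
tool_pos: [0.5765, -0.126, 0.1188]
tcp_rot: [[-0.982, 0.188, -0.0], [0.188, 0.982, -0.0], [0.0, -0.0, -1.0]]
wrist_force: [-0.7, -5.1, -4.3]
finger_gap: 0.0246
grasp_force: 45.0
```

>>> carry_out(motion=[{"travel": [0,0,0],"roll": 0,"grip": 0},{"travel": [0,0,0],"roll": 0,"grip": 0},{"travel": [0,0,0],"roll": 0,"grip": 0},{"travel": [0,0,0],"roll": 0,"grip": 0},{"travel": [0,0,0],"roll": 0,"grip": 0},{"travel": [0,0,0],"roll": 0,"grip": 0},{"travel": [0,0,0],"roll": 0,"grip": 0},{"travel": [0,0,0],"roll": 0,"grip": 0},{"travel": [0,0,0],"roll": 0,"grip": 0},{"travel": [0,0,0],"roll": 0,"grip": 0}])

```text
clock: 9.58
tool_pos: [0.5765, -0.126, 0.1188]
tcp_rot: [[-0.982, 0.188, -0.0], [0.188, 0.982, -0.0], [0.0, -0.0, -1.0]]
wrist_force: [-0.1, -4.3, -3.6]
finger_gap: 0.0246
grasp_force: 45.0
```

>>> carry_out(motion=[{"travel": [0,0,0],"roll": 0,"grip": 0},{"travel": [0,0,0],"roll": 0,"grip": 0},{"travel": [0,0,0],"roll": 0,"grip": 0},{"travel": [0,0,0],"roll": 0,"grip": 0},{"travel": [0,0,0],"roll": 0,"grip": 0},{"travel": [0,0,0],"roll": 0,"grip": 0},{"travel": [0,0,0],"roll": 0,"grip": 0},{"travel": [0,0,0],"roll": 0,"grip": 0},{"travel": [0,0,0],"roll": 0,"grip": 0},{"travel": [0,0,0],"roll": 0,"grip": 0}])

```text
clock: 10.42
tool_pos: [0.5765, -0.126, 0.1188]
tcp_rot: [[-0.982, 0.188, -0.0], [0.188, 0.982, -0.0], [0.0, -0.0, -1.0]]
wrist_force: [0.5, -5.0, -3.3]
finger_gap: 0.0246
grasp_force: 45.0
```

>>> carry_out(motion=[{"travel": [0,0,0],"roll": 0,"grip": 0},{"travel": [0,0,0],"roll": 0,"grip": 0},{"travel": [0,0,0],"roll": 0,"grip": 0},{"travel": [0,0,0],"roll": 0,"grip": 0},{"travel": [0,0,0],"roll": 0,"grip": 0},{"travel": [0,0,0],"roll": 0,"grip": 0},{"travel": [0,0,0],"roll": 0,"grip": 0},{"travel": [0,0,0],"roll": 0,"grip": 0},{"travel": [0,0,0],"roll": 0,"grip": 0},{"travel": [0,0,0],"roll": 0,"grip": 0}])

```text
clock: 11.25
tool_pos: [0.5765, -0.126, 0.1188]
tcp_rot: [[-0.982, 0.188, -0.0], [0.188, 0.982, -0.0], [0.0, -0.0, -1.0]]
wrist_force: [-0.6, -4.5, -4.0]
finger_gap: 0.0246
grasp_force: 45.0
```

>>> carry_out(motion=[{"travel": [0,0,0],"roll": 0,"grip": 0},{"travel": [0,0,0],"roll": 0,"grip": 0},{"travel": [0,0,0],"roll": 0,"grip": 0},{"travel": [0,0,0],"roll": 0,"grip": 0},{"travel": [0,0,0],"roll": 0,"grip": 0},{"travel": [0,0,0],"roll": 0,"grip": 0},{"travel": [0,0,0],"roll": 0,"grip": 0},{"travel": [0,0,0],"roll": 0,"grip": 0},{"travel": [0,0,0],"roll": 0,"grip": 0},{"travel": [0,0,0],"roll": 0,"grip": 0}])

```text
clock: 12.08
tool_pos: [0.5765, -0.126, 0.1188]
tcp_rot: [[-0.982, 0.188, -0.0], [0.188, 0.982, -0.0], [0.0, -0.0, -1.0]]
wrist_force: [-0.7, -5.0, -3.5]
finger_gap: 0.0244
grasp_force: 45.0
```

>>> carry_out(motion=[{"travel": [0,0,0],"roll": 0,"grip": 0},{"travel": [0,0,0],"roll": 0,"grip": 0},{"travel": [0,0,0],"roll": 0,"grip": 0},{"travel": [0,0,0],"roll": 0,"grip": 0},{"travel": [0,0,0],"roll": 0,"grip": 0},{"travel": [0,0,0],"roll": 0,"grip": 0},{"travel": [0,0,0],"roll": 0,"grip": 0},{"travel": [0,0,0],"roll": 0,"grip": 0},{"travel": [0,0,0],"roll": 0,"grip": 0},{"travel": [0,0,0],"roll": 0,"grip": 0}])

```text
clock: 12.92
tool_pos: [0.5765, -0.126, 0.1188]
tcp_rot: [[-0.982, 0.188, -0.0], [0.188, 0.982, -0.0], [0.0, -0.0, -1.0]]
wrist_force: [-0.7, -6.1, -2.8]
finger_gap: 0.0244
grasp_force: 45.0
```

>>> carry_out(motion=[{"travel": [0,0,0],"roll": 0,"grip": 0},{"travel": [0,0,0],"roll": 0,"grip": 0},{"travel": [0,0,0],"roll": 0,"grip": 0},{"travel": [0,0,0],"roll": 0,"grip": 0},{"travel": [0,0,0],"roll": 0,"grip": 0},{"travel": [0,0,0],"roll": 0,"grip": 0},{"travel": [0,0,0],"roll": 0,"grip": 0},{"travel": [0,0,0],"roll": 0,"grip": 0},{"travel": [0,0,0],"roll": 0,"grip": 0},{"travel": [0,0,0],"roll": 0,"grip": 0}])

```text
clock: 13.75
tool_pos: [0.5765, -0.126, 0.1188]
tcp_rot: [[-0.982, 0.188, -0.0], [0.188, 0.982, -0.0], [0.0, -0.0, -1.0]]
wrist_force: [0.3, -6.0, -2.8]
finger_gap: 0.0243
grasp_force: 45.0
```

>>> carry_out(motion=[{"travel": [0,0,0],"roll": 0,"grip": 0},{"travel": [0,0,0],"roll": 0,"grip": 0},{"travel": [0,0,0],"roll": 0,"grip": 0},{"travel": [0,0,0],"roll": 0,"grip": 0},{"travel": [0,0,0],"roll": 0,"grip": 0},{"travel": [0,0,0],"roll": 0,"grip": 0},{"travel": [0,0,0],"roll": 0,"grip": 0},{"travel": [0,0,0],"roll": 0,"grip": 0},{"travel": [0,0,0],"roll": 0,"grip": 0},{"travel": [0,0,0],"roll": 0,"grip": 0}])

```text
clock: 14.58
tool_pos: [0.5765, -0.126, 0.1188]
tcp_rot: [[-0.982, 0.188, -0.0], [0.188, 0.982, -0.0], [0.0, -0.0, -1.0]]
wrist_force: [0.1, -5.2, -3.9]
finger_gap: 0.0244
grasp_force: 45.0
```

Run:
```python
from h import *
c=look('wrist','w4.png'); s=bot.read_state(); print(s['clock'],s['tool_pos'],s['wrist_force'],s['ft_torque'],s['finger_gap'],s['grasp_force'])
```

```text
14.6333 [ 0.57649095 -0.12597738  0.11883241] [-0.19441375 -5.73979781 -4.33388765] [-0.67036228 -0.01177214  0.04654494] 0.02434915388632562 44.999767765402794
```

View pics/w4.png

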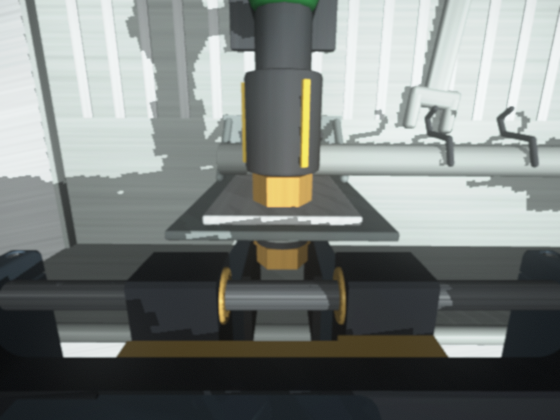

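The fingers (235 and 330 px) clasp the head at (282,253). The nut at (282,188) now covers the thread end that showed below it before. A quick difference over time will show whether the driver and nut have stopped.

Run:
```python
from h import *
f=[look('wrist')['color'].astype(float)[60:275,225:345] for _ in range(12)]
print([round(abs(a-f[0]).mean(),2) for a in f])
p=cv2.imread('pics/w4.png')[60:275,225:345,::-1].astype(float); print(abs(p-f[0]).mean(), bot.read_state()['grasp_force'])
```

```text
[np.float64(0.0), np.float64(0.57), np.float64(0.58), np.float64(0.57), np.float64(0.56), np.float64(0.57), np.float64(0.57), np.float64(0.56), np.float64(0.56), np.float64(0.56), np.float64(0.57), np.float64(0.57)]
0.5717441860465117 44.99977000057697
```

Only image noise is left: the driver and nut have stopped against the flange, and the bolt is still.

```bash
python3 -c "
from cell import order; print(order.sign_off())"
```

```text
the job is handed in; nothing more can be done
None
```

I gripped the bolt head and held it at 45 N until the driver and nut stopped moving, with the nut seated against the flange in the wrist picture, and handed the job in still gripping it; sign-off returned no verdict.

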